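# Take the clean mug out of the locked cup steriliser

### The job

The cup steriliser has finished. First switch it off by flipping its toggle over to the rear, then slide the lock bolt fully clear to the left and push the sliding lid fully open to the rear. Lift out the small mug and gently set it down upright on the free part of the chopping board, its whole foot on the board; leave the lid open and everything else where it stands.

Things in the scene. Friction and masses are not known exactly. Their poses are not given: they have to be found in the camera images.
- steriliser: Fixed grey cup steriliser, the only appliance. Origin: centre of the underside of its square chamber, on the worktop; +x points to its rear (away from the robot, within 0.2 rad), +y to its left, z up. Offsets given with its parts are in this frame, in mm. Behind the chamber (x = 85 to 250) is a closed deck 88 high, at its left a lock block (x = -95 to 5, y = 86 to 172, 98 high).
- chamber_floor (a point): Centre of the chamber's floor, 18 above the worktop. Chamber inside 158 x 158, walls 6 thick with tops at z = 90; guide rails along both sides (y = 80 to 89 and -80 to -89, over chamber and deck) up to z = 104.
- switch_pivot (a point): Pivot of the toggle, fixed, at x = 0, y = -130, z = 54 of the steriliser, on the switch pod at its right side (x = -55 to 55, y = -165 to -85, top at z = 50).
- switch_tip (a point): Top end of the steel toggle bat, 62 from the pivot (bat a round tapered rod, 11 mm thick at the foot, 18 near the top).
- switch (a joint): Lean of the toggle bat, rad: -0.4 leans to the front, to the robot (ON, as it starts), 0 upright, +0.4 leans to the rear (OFF). It snaps to the nearer side from the centre; about 3 N at the tip flips it, and it meets firm stops at both ends.
- lock_knob (a point): Point in the upright square steel knob of the lock bolt (16 x 16, z = 116 to 156); locked it is at x = -45, y = 110, z = 140. The bolt is a 12 mm bar along y at z = 111, in a steel track (to z = 110) with a strap over it (y = 89 to 97, to z = 123). Its right end (y = 52) lies behind the steel lug on the lid's left front corner (x = -69 to -57, y = 58 to 76, top z = 120) and so holds the lid shut.
- lock (a joint): Travel of the lock bolt to the left (+y of the steriliser), m: 0 locked, 0.045 fully clear (end stop); the lid is free from 0.026 on. Friction about 2 N; it stays where it is left.
- lid_handle (a point): Centre of the black bar handle on the aluminium lid (bar 70 mm along y, 14 mm thick in x, from z = 122 to 136; the lid's top is at z = 100 to 102). Closed it lies at x = -20, y = 0.
- lid (a joint): Travel of the lid to the rear (+x of the steriliser), m: 0 shut, 0.16 fully open. Friction about 2 N plus damping 6 N s/m. While the bolt is locked it moves 8 mm or less.
- mug: Small dark stoneware mug, upright in the chamber (hidden until the lid is open); 70 high, 65 across the rim, tapering to 50 at the foot, 0.15 kg. z up. Its handle (8 thick) points to its -y, to 46 from the origin, at the start roughly to the robot; the cup's axis lies at y = +12.5. Taken along its x axis the cup is 65 mm wide near the rim, with room for a finger at each side.
- mug_base (a point): Centre of the underside of the mug's cup, on the axis of the cup (not counting the handle).
- board: Fixed wooden chopping board lying to the left, in front of the sink, 200 mm (x) by 300 mm (y) by 22 mm thick. Origin: centre of its underside.
- honey_jar: Honey jar with lid, 58 mm across and 86 mm high, standing on the left end (+y) of the board; origin in the middle of its underside. Leave it.
- spice_jar: Spice jar, 46 mm across and 106 mm high, beside the steriliser to the left; origin in the middle of its underside. Leave it.
- fish_tin: Flat tin, 86 mm across and 40 mm high, right of the steriliser; origin in the middle of its underside. Leave it.
- tomato_tin: Tall tin, 75 mm across and 110 mm high, behind the flat tin; origin in the middle of its underside. Leave it.

How it is judged:
By the outcome, as a careful person would: the job done as asked, in the order asked, and still so for the second after the job is handed in, with the robot touching nothing.
It also fails if it takes over 58 s, if anything falls off the work surface, if the arm or the gripper's body presses on something with over 40 N, if the wrist force passes 120 N, or if a joint passes its speed limit or range.

### The arm

A 6-joint arm with a two-finger parallel gripper is mounted at the origin on a cart in front of the work surface, level with it; the furniture and walls round the work are solid. World frame = base frame: x ahead of the robot, y to its left, z up, the work surface at z = 0. Lengths are in mm, angles in rad, forces in N, time in s.
With the tool pointing down it reaches from about 350 to 975 mm from the base axis. Payload 7.1 kg.
Tool frame: the origin (TCP) lies midway between the tips of the shut fingers; the grasp point (between the pads) lies ctrl.grip_point_offset behind it (ctrl.grip_point_offset is the distance from the TCP to the grasp point, in mm); z points along the fingers, y is the line along which they close (so a half turn about z gives the same grasp; the last joint's range is limited). The gripper opens to 88 mm and grips with 3 to 60 N. Pads are 20 mm wide; open, the fingers measure 115 mm over their backs; the gripper's body (75 mm by 178 mm) begins 61 mm behind the grasp point.
Start: joints at [-1.355, 0.423, 1.63, -0, 1.089, -0.019], TCP at [145.425, -607.829, 222.675] pointing down, gripper open.
Joint ranges: [-3, 3], [-0.9, 2.11], [0.09, 2.58], [-1.31, 4.45], [0.11, 2.69], [-2.54, 2.54]. Speed limits (rad/s): [2.39, 2.39, 3.01, 3.14, 3.14, 3.14].

### API

Orientations are given as a rotation vector (axis times angle).
In Python, from workcell import ctrl, get_image, close_job, finder gives the robot as it stands.
- The arm moves only by the tool servo_tool, never from a script. Its argument "deltas" is a list of rows, each a list of 2 entries, a list of its own where there are three numbers: the shift along the tool's x, y, z in mm, then the turn, a rotation vector about the tool's x, y, z in rad. A call has 1 to 5 rows; each row is the pose to reach, as a shift and turn from the pose commanded when the call began, along the tool's axes at that moment; what a row does not reach only later rows make up. A row lasts 1/12 s, in which the tool goes at most 41.7 mm and 7.16 degrees, less where a joint would pass 70% of its speed; a pose out of reach is approached as far as the arm can. A call with a gripper value outside its range is refused whole. "grip" is the closure, from -1 (fully open) to 1 (shut), so that 0 is half open, set as the call begins (left out, the last holds). The fingers move at their own pace and stop on an object; the grip force is fixed at half the most. Time passes only in rows, so rows that repeat a pose let the fingers close. It gives the time, the measured TCP pose, the force, the opening and the grip force at its end, in the units of the state.
- ctrl.get_obs(): the state, without advancing time (a new reading comes with each control period).
- get_image(name): name is "side" or "top" or "wrist"; returns a dict with "frame" (384x512x3 uint8, blue, green, red), "depth" (384x512 float32, mm along the optical axis (not along the pixel's ray), 0 where there is no reading), "K" (3x3 intrinsics, pixels), "pose" (4x4, takes a point from camera to world coordinates). Camera axes: x right, y down, z forward; pixel columns grow to the right and rows downward; lengths in mm; the calibration is good to about 2 mm. A picture is of the moment at which its call begins.
- close_job(): hands the job in; it is judged then, once.
Trained networks look in a picture, given as the dict that the camera call returned (one of the last four; its "shot" number tells which), for a name from the list of things; names that differ only in an ending like _2 or _b are one class to them, and where a whole thing is asked for, a point or a joint stands for the part that bears it (a point fixed in the world has none). Each returns a list of dicts, best first, with "score" (0 to 1); they miss things now and then, are a little off and sometimes report something else, mostly with a low value. They report only what shows in the picture. A call takes as long as a camera call.
- finder.search_frame(query, picture): "rect" ([centre column, centre row, width, height] as shares, 0 to 1, of the picture: columns of its width, rows of its height, round what is visible of it).
- finder.silhouettes(query, picture): "mask" (384x512 bool, what is visible of it) and "rect" ([centre column, centre row, width, height] as shares, 0 to 1, of the picture: columns of its width, rows of its height, round what is visible of it).
The state is a dict: "t": time; "qpos": joint angles; "qvel": joint speeds; "joint_torque": joint torques, N m; "ee_pos": TCP position; "orientation": TCP orientation; "ft_force": force on the tool from outside, world axes, zero at the start; "moment": the same for the moment, N m; "width": finger opening in mm; "grasp_force": force on a finger pad.
Only numpy, scipy, OpenCV 4.12 (cv2) and the standard library are available. Lean on these libraries where they do the work, as an engineer would, in place of code of your own. Each camera call takes 0.05 s, during which the arm holds its last target. There are 200 camera calls.

## Working session

There is one attempt and no reset: what is moved stays moved. The work goes in short steps, Python scripts to look and compute and a tool call to move; the robot and the scene stay as the last step left them, time stands still between calls to the robot, and variables do not carry over. Pictures are saved under pics/ and viewed, at most 10 in all, crops included, and the job is handed in when it is done.

Besides the shell and the picture viewer there is one more tool, called after ">>>" by a JSON object that holds its "fn" and its "kwargs". servo_tool: Moves the arm, as the interface text tells. Its arguments: {"type":"object","properties":{"deltas":{"type":"array","items":{"type":"array"}},"grip":{"type":"number"}},"required":["deltas"]}

```bash
ls; mkdir -p pics
cat > h.py <<'E'
import numpy as np, cv2
from workcell import ctrl, get_image, close_job, finder
from scipy.spatial.transform import Rotation as R
def cloud(p):
    d=p["depth"];v,u=np.indices(d.shape);K=p["K"]
    c=np.stack([(u-K[0,2])/K[0,0]*d,(v-K[1,2])/K[1,1]*d,d,np.ones_like(d)],-1)
    w=(c@p["pose"].T)[...,:3]; w[d<=0]=np.nan
    return w
def px(p,w):
    c=np.linalg.inv(p["pose"])@np.r_[w,1]; q=p["K"]@c[:3]; return q[:2]/q[2]
E
python3 - <<'E'
from h import *
o=ctrl.get_obs();print({k:np.round(v,3) for k,v in o.items()},ctrl.grip_point_offset)
print(R.from_rotvec(o["orientation"]).as_matrix().round(3))
ims=[]
for n in ["top","side"]:
    p=get_image(n);ims.append(p["frame"]);W=cloud(p)
    print(n,p["pose"].round(2).tolist())
    np.savez(f"{n}.npz",**{k:p[k] for k in("frame","depth","K","pose")})
    for q in ["steriliser","switch_tip","lock_knob","lid_handle","board","honey_jar","spice_jar","fish_tin","tomato_tin"]:
        for r in finder.silhouettes(q,p)[:1]:
            m=r["mask"];w=W[m];w=w[~np.isnan(w[:,0])]
            if len(w)==0: print(q,"none");continue
            t=w[w[:,2]>np.percentile(w[:,2],95)-6]
            print(q,round(r["score"],2),m.sum(),(np.array(r["rect"])*[512,384,512,384]).round(),"top mean",t.mean(0).round(1),"lo",np.percentile(w,2,axis=0).round(),"hi",np.percentile(w,98,axis=0).round())
cv2.imwrite("pics/a.png",cv2.resize(np.hstack(ims),(800,300)))
cv2.imwrite("pics/top.png",cv2.resize(ims[0],(800,600)))
E
```

```text
pics
{'t': np.float64(0.0), 'qpos': array([-1.355,  0.424,  1.631, -0.   ,  1.089, -0.019]), 'qvel': array([ 0.002, -0.001, -0.001,  0.001,  0.001,  0.001]), 'joint_torque': array([-0.0000e+00, -5.4463e+01, -2.7367e+01,  6.4000e-02,  2.3000e-02,
       -0.0000e+00]), 'ee_pos': array([ 145.308, -607.284,  221.885]), 'orientation': array([-3.118, -0.368,  0.   ]), 'ft_force': array([-0.496,  0.941,  0.409]), 'moment': array([-0.004,  0.001,  0.027]), 'grasp_force': np.float64(0.0), 'width': np.float64(87.579)} 18.700000000000003
[[ 0.973  0.233 -0.   ]
 [ 0.233 -0.973  0.002]
 [ 0.    -0.002 -1.   ]]
top [[0.01, -0.99, 0.16, 398.57], [-1.0, -0.01, -0.01, 63.49], [0.02, -0.16, -0.99, 1217.44], [0.0, 0.0, 0.0, 1.0]]
steriliser 0.88 7783 [301. 181. 110. 116.] top mean [559.8 -78.8 105.8] lo [ 461. -237.   31.] hi [783.  73. 122.]
switch_tip 0.4 19 [343. 212.   9.   7.] top mean [ 508.7 -211.9  108. ] lo [ 504. -217.   84.] hi [ 522. -206.  111.]
lock_knob 0.44 92 [276. 211.  21.   8.] top mean [512.7  28.2 154.8] lo [502. -27.  98.] hi [519.  36. 157.]
lid_handle 0.57 2746 [303. 200.  54.
[... 962 characters left out ...]
] hi [521.  85. 157.]
lid_handle 0.7 1537 [235. 219.  65.  37.] top mean [520.6 -83.  129.5] lo [ 461. -169.   97.] hi [629.   3. 135.]
board 0.72 1332 [219. 190.  60.  38.] top mean [441.8 312.   21.6] lo [351. 167.   4.] hi [547. 457.  24.]
honey_jar 0.6 298 [214. 166.  11.  22.] top mean [413.9 412.4 107.9] lo [357. 385.   1.] hi [441. 588. 110.]
spice_jar 0.55 291 [275. 196.  10.  28.] top mean [666.6 149.8 105.6] lo [647. 129.  24.] hi [687. 166. 108.]
fish_tin 0.8 1063 [258. 307.  34.  38.] top mean [ 620.7 -364.9   37.8] lo [ 582. -407.    1.] hi [ 660. -325.   41.]
tomato_tin 0.76 1560 [304. 296.  34.  55.] top mean [ 737.1 -370.1  107.8] lo [ 702. -406.    3.] hi [ 770. -333.  111.]
```

View pics/top.png

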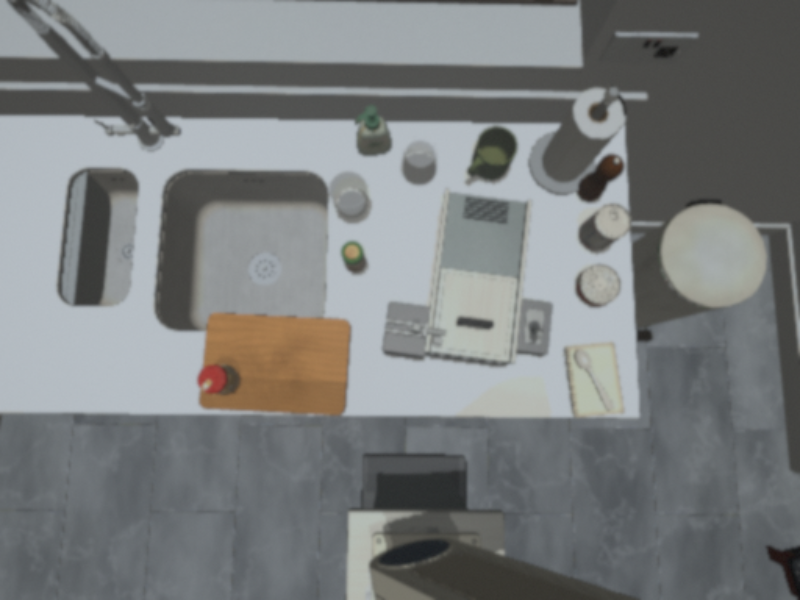

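View pics/a.png

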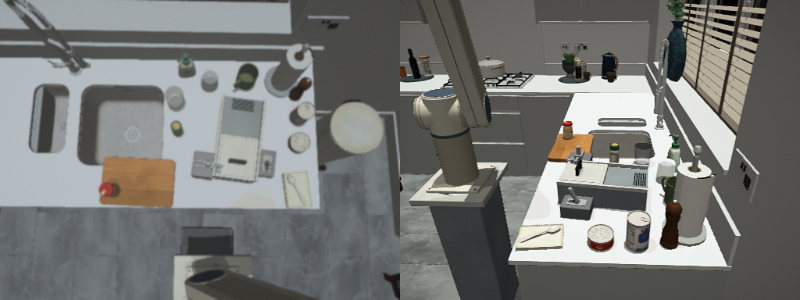

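The top view shows the steriliser at about (480,280) of 800x600, yawed slightly clockwise. The lock is at its left, the toggle at its right near (535,325), and the board is free to the right of the honey jar. Next I fit the steriliser's pose.

Run:
```python
from h import *
from scipy.optimize import minimize
for n in ["top","side"]:
    p=dict(np.load(n+".npz"));W=cloud(p).reshape(-1,3)
    a=W[(W[:,2]>80)&(W[:,2]<112)&(W[:,0]>430)&(W[:,0]<830)&(W[:,1]>-190)&(W[:,1]<30)]
    a=a[:,:2].astype(np.float32)
    print(n,len(a),cv2.minAreaRect(a))
    h=W[(W[:,2]>124)&(W[:,2]<140)&(W[:,1]<-20)&(W[:,1]>-140)&(W[:,0]>480)&(W[:,0]<560)]
    (c,s,an)=cv2.minAreaRect(h[:,:2].astype(np.float32));print("handle",h.mean(0),c,s,an)
    k=W[(W[:,2]>148)&(W[:,2]<160)&(W[:,1]<60)&(W[:,1]>0)&(W[:,0]>480)&(W[:,0]<560)]
    print("knob",k.mean(0),len(k))
    k=W[(W[:,2]>100)&(W[:,2]<125)&(W[:,1]<-190)&(W[:,1]>-240)&(W[:,0]>470)&(W[:,0]<570)]
    print("tip",k.mean(0),len(k))
    b=W[(W[:,2]>17)&(W[:,2]<27)&(W[:,1]>140)&(W[:,0]<580)&(W[:,0]>330)]
    print("board",cv2.minAreaRect(b[:,:2].astype(np.float32)))
```

```text
top 5817 ((623.685791015625, -82.56044006347656), (208.7039031982422, 345.01715087890625), 83.12169647216797)
handle [525.06522644 -85.66978098 134.23019837] (525.6644897460938, -85.80574798583984) (67.83087921142578, 14.273140907287598) 83.2850341796875
knob [513.26612295  27.82351253 154.36025905] 29
tip [ 508.4670132  -213.37422434  106.95461456] 27
board ((449.0171203613281, 316.55224609375), (300.1752624511719, 199.89585876464844), 87.62480163574219)
side 3656 ((622.9808349609375, -86.03820037841797), (211.62081909179688, 343.447509765625), 82.94001007080078)
handle [526.34756241 -94.46501277 133.60409777] (525.857177734375, -88.59198760986328) (69.34553527832031, 13.362334251403809) 81.83612060546875
knob [513.43263034  21.83067274 153.44421122] 20
tip [ 508.56993635 -218.7548906   106.553325  ] 35
board ((443.4539489746094, 1114.94873046875), (1900.427001953125, 242.42166137695312), 89.01798248291016)
```

>>> {"fn": "servo_tool", "kwargs": {"deltas": [[[31, -25, 4], [0, 0, 0.07]], [[63, -49, 8], [0, 0, 0.14]], [[94, -74, 12], [0, 0, 0.21]], [[126, -99, 16], [0, 0, 0.28]], [[157, -124, 20], [0, 0, 0.355]]], "grip": 1}}

```text
t: 1.42
ee_pos: [270.1, -449.2, 202.6]
orientation: [3.135, -0.195, 0.001]
ft_force: [-0.1, -1.1, 0.4]
width: 57.7
grasp_force: 0.0
```

>>> {"fn": "servo_tool", "kwargs": {"deltas": [[[20, -33, 0], [0, 0, 0]], [[41, -66, 0], [0, 0, 0]], [[61, -100, 0], [0, 0, 0]], [[82, -133, 0], [0, 0, 0]], [[102, -166, 0], [0, 0, 0]]]}}

```text
t: 1.83
ee_pos: [391.5, -296.6, 203.0]
orientation: [3.136, -0.189, 0.001]
ft_force: [0.9, -0.6, 0.3]
width: 24.6
grasp_force: 0.0
```

>>> {"fn": "servo_tool", "kwargs": {"deltas": [[[18, -30, 0], [0, 0, 0]], [[38, -62, 0], [0, 0, 0]], [[59, -97, 0], [0, 0, 0]], [[59, -97, 0], [0, 0, 0]], [[59, -97, 0], [0, 0, 0]]]}}

```text
t: 2.25
ee_pos: [461.6, -207.4, 202.7]
orientation: [3.136, -0.182, 0.0]
ft_force: [-0.4, -0.4, 0.2]
width: 0.5
grasp_force: 0.0
```

```bash
cat >> h.py <<'E'
YAW=-0.12; O=np.array([545.4,-89.,0]); RL=R.from_euler('z',YAW).as_matrix()
def loc(w): return (np.asarray(w)-O)@RL
E
python3 - <<'E'
from h import *
print(loc(ctrl.get_obs()["ee_pos"]).round(1))
p=get_image("wrist");W=cloud(p);L=loc(W)
cv2.imwrite("pics/w1.png",p["frame"])
def sel(a,b,c,d,e,f):
    m=(L[...,0]>a)&(L[...,0]<b)&(L[...,1]>c)&(L[...,1]<d)&(L[...,2]>e)&(L[...,2]<f);q=L[m]
    return len(q), None if len(q)==0 else (q.mean(0).round(1),q.min(0).round(1),q.max(0).round(1))
print("tip",sel(-50,10,-160,-100,80,130)); print("handle",sel(-60,20,-60,60,125,145)); print("knob",sel(-80,-20,90,140,130,160))
print("rail",sel(-60,60,-100,-70,100,110)); print("podtop",sel(-80,80,-190,-95,44,56))
E
```

```text
[ -69.  -127.6  202.7]
tip (440, (array([ -18.8, -130.4,  102.2]), array([ -31.6, -139. ,   80. ]), array([  -5.9, -121.8,  112. ])))
handle (1499, (array([-20.3,  -3.3, 134.2]), array([-28.1, -36. , 125.4]), array([-13.8,  33.8, 137.8])))
knob (0, None)
rail (1575, (array([  4.3, -84.1, 102.7]), array([-59.8, -90. , 100. ]), array([ 60. , -70.1, 106.2])))
podtop (5955, (array([   2.5, -129.9,   49.9]), array([ -56.5, -165.7,   44.2]), array([ 52.6, -95.1,  56. ])))
```

View pics/w1.png

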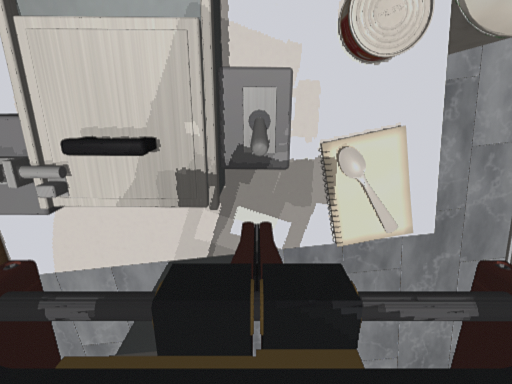

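>>> {"fn": "servo_tool", "kwargs": {"deltas": [[[0, 1, 38], [0, 0, 0]], [[0, 2, 76], [0, 0, 0]], [[0, 2, 114], [0, 0, 0]], [[0, 2, 114], [0, 0, 0]], [[12, 2, 114], [0, 0, 0]]]}}

```text
t: 2.72
ee_pos: [468.3, -212.4, 87.1]
orientation: [-3.133, 0.193, 0.012]
ft_force: [0.0, 0.9, 0.4]
width: 0.4
grasp_force: 0.0
```

>>> {"fn": "servo_tool", "kwargs": {"deltas": [[[11, 0, 0], [0, 0, 0]], [[22, 0, 0], [0, 0, 0]], [[32, 0, 0], [0, 0, 0]], [[40, 0, 0], [0, 0, 0]], [[48, 0, 0], [0, 0, 0]]]}}

```text
t: 3.13
ee_pos: [522.5, -218.7, 90.4]
orientation: [3.135, -0.188, 0.006]
ft_force: [-0.1, -0.3, -0.6]
width: 0.3
grasp_force: 0.0
```

>>> {"fn": "servo_tool", "kwargs": {"deltas": [[[0, 0, 0], [0, 0, 0]], [[0, 0, 0], [0, 0, 0]]]}}

```text
t: 3.3
ee_pos: [520.9, -218.1, 89.1]
orientation: [3.136, -0.188, 0.002]
ft_force: [-0.7, 0.2, -1.0]
width: 0.5
grasp_force: 0.0
```

```bash
cat > m.py <<'E'
from h import *
import sys
o=ctrl.get_obs();print(loc(o["ee_pos"]).round(1),o["ft_force"].round(1))
p=get_image(sys.argv[1]);L=loc(cloud(p))
def sel(n,a,b,c,d,e,f):
    m=(L[...,0]>a)&(L[...,0]<b)&(L[...,1]>c)&(L[...,1]<d)&(L[...,2]>e)&(L[...,2]<f);q=L[m]
    print(n,len(q), None if len(q)==0 else (q.mean(0).round(1),q.min(0).round(1),q.max(0).round(1)))
sel("tip",-50,60,-150,-110,95,118); sel("handle",-60,200,-60,60,125,140); sel("knob",-80,-20,90,190,140,160)
if len(sys.argv)>2: cv2.imwrite(sys.argv[2],p["frame"])
E
python3 m.py side
```

```text
[  -8.8 -131.1   89.1] [-0.7  0.2 -1. ]
tip 100 (array([   3.7, -136.8,  106. ]), array([ -17.5, -143.5,   95.8]), array([  26.4, -123.4,  117.3]))
handle 1 (array([-14.7,   8.5, 130. ]), array([-14.7,   8.5, 130. ]), array([-14.7,   8.5, 130. ]))
knob 0 None
```

>>> {"fn": "servo_tool", "kwargs": {"deltas": [[[-20, 0, 0], [0, 0, 0]], [[-25, 0, -35], [0, 0, 0]], [[-30, 0, -72], [0, 0, 0]], [[-36, -15, -108], [0, 0, 0]], [[-36, -50, -108], [0, 0, 0]]]}}

```text
t: 3.77
ee_pos: [492.9, -167.1, 203.0]
orientation: [3.132, -0.194, 0.016]
ft_force: [2.0, 0.0, 0.6]
width: 0.5
grasp_force: 0.0
```

>>> {"fn": "servo_tool", "kwargs": {"deltas": [[[0, -40, 0], [0, 0, 0]], [[0, -80, 0], [0, 0, 0]], [[0, -120, 0], [0, 0, 0]], [[0, -154, 0], [0, 0, 0]], [[0, -154, 0], [0, 0, 0]]]}}

```text
t: 4.18
ee_pos: [508.8, -6.6, 196.9]
orientation: [-3.135, 0.182, -0.001]
ft_force: [0.2, -0.0, 0.6]
width: 0.0
grasp_force: 0.0
```

```bash
python3 m.py wrist pics/w2.png
```

```text
[-46.2  77.5 196.9] [ 0.2 -0.   0.6]
tip 485 (array([  17.4, -126.8,  105.3]), array([   6.3, -137.7,   95.1]), array([  26.4, -120.8,  112.2]))
handle 1452 (array([-19.8,   0.5, 134.1]), array([-28.2, -34.6, 126. ]), array([-13.6,  34.7, 137. ]))
knob 482 (array([-44.5, 110. , 152.7]), array([-53.8, 102.6, 140.3]), array([-38.3, 118.9, 156.8]))
```

View pics/w2.png

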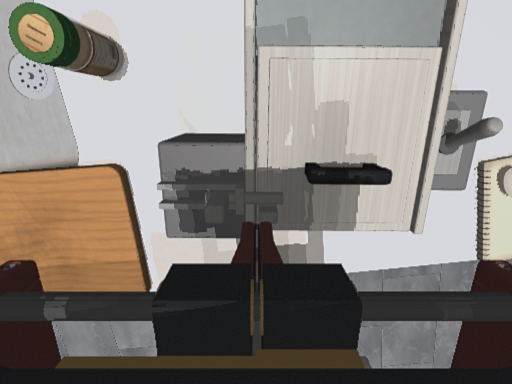

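The toggle now leans to the rear (tip at about (490,127) px) and the knob is at about (213,205) px. Next I lower beside the knob and push left.

>>> {"fn": "servo_tool", "kwargs": {"deltas": [[[0, 0, 33], [0, 0, 0]], [[1, 0, 65], [0, 0, 0]], [[1, 0, 65], [0, 0, 0]], [[1, -12, 65], [0, 0, 0]], [[1, -24, 65], [0, 0, 0]]]}}

```text
t: 4.65
ee_pos: [513.0, 12.2, 132.6]
orientation: [3.136, -0.192, 0.001]
ft_force: [-0.9, -2.7, -2.0]
width: 0.6
grasp_force: 1.4
```

>>> {"fn": "servo_tool", "kwargs": {"deltas": [[[0, -10, 0], [0, 0, 0]], [[0, -20, 0], [0, 0, 0]], [[0, -28, 0], [0, 0, 0]], [[0, -32, 0], [0, 0, 0]], [[0, -32, 0], [0, 0, 0]]]}}

```text
t: 5.07
ee_pos: [517.1, 45.5, 132.4]
orientation: [-3.135, 0.187, -0.003]
ft_force: [-0.5, -0.2, 0.8]
width: 0.6
grasp_force: 0.0
```

```bash
python3 m.py wrist;python3 m.py top
```

```text
[-44.2 130.2 132.4] [-0.5 -0.2  0.8]
tip 0 None
handle 2522 (array([-19.3,   6.4, 133.6]), array([-28.3, -29.5, 125. ]), array([-13.5,  35.5, 137.4]))
knob 1126 (array([-37.6, 139.8, 151.1]), array([-48.5, 120.3, 140. ]), array([-31.9, 155.5, 160. ]))
[-44.5 129.7 132.1] [-0.3  0.2 -0.3]
tip 33 (array([  16.7, -128.2,  105.4]), array([   6.5, -137.1,   97.5]), array([  27.4, -120.4,  114. ]))
handle 91 (array([-20.5,  -5.1, 134.7]), array([-27.1, -32.7, 125.1]), array([-13.3,  22.6, 139.8]))
knob 0 None
```

>>> {"fn": "servo_tool", "kwargs": {"deltas": [[[0, -3, 0], [0, 0, 0]], [[0, -6, 0], [0, 0, 0]], [[0, -6, 0], [0, 0, 0]]]}}

```text
t: 5.42
ee_pos: [517.1, 50.3, 131.7]
orientation: [-3.136, 0.189, 0.0]
ft_force: [0.8, 0.0, 0.7]
width: 0.3
grasp_force: 0.1
```

>>> {"fn": "servo_tool", "kwargs": {"deltas": [[[0, -2, 0], [0, 0, 0]], [[0, -3, 0], [0, 0, 0]], [[0, -3, 0], [0, 0, 0]]]}}

```text
t: 5.67
ee_pos: [517.4, 53.2, 131.6]
orientation: [3.136, -0.189, -0.0]
ft_force: [0.1, -1.9, 0.2]
width: 0.4
grasp_force: 0.9
```

```bash
python3 m.py wrist
```

```text
[-44.8 137.8 131.6] [ 0.1 -1.9  0.2]
tip 0 None
handle 2183 (array([-19.3,  10.9, 133.6]), array([-27.7, -21.3, 125.1]), array([-13.5,  35.4, 136.9]))
knob 1118 (array([-37.7, 147.1, 151.1]), array([-48.6, 127.9, 140.1]), array([-32.3, 162.6, 160. ]))
```

>>> {"fn": "servo_tool", "kwargs": {"deltas": [[[0, -2, 0], [0, 0, 0]], [[0, -2, 0], [0, 0, 0]], [[0, -2, 0], [0, 0, 0]]]}}

```text
t: 5.97
ee_pos: [517.5, 53.4, 131.6]
orientation: [3.133, -0.187, -0.001]
ft_force: [-0.3, -12.6, 1.9]
width: 0.1
grasp_force: 6.3
```

>>> {"fn": "servo_tool", "kwargs": {"deltas": [[[0, -1, 0], [0, 0, 0]], [[0, -1, 0], [0, 0, 0]]]}}

```text
t: 6.13
ee_pos: [517.4, 53.5, 131.5]
orientation: [3.132, -0.186, -0.001]
ft_force: [-0.6, -17.6, 1.8]
width: 0.7
grasp_force: 9.0
```

>>> {"fn": "servo_tool", "kwargs": {"deltas": [[[0, 8, 0], [0, 0, 0]], [[0, 30, -20], [0, 0, 0]], [[-2, 68, -20], [0, 0, 0]], [[-4, 106, -20], [0, 0, 0]], [[-6, 140, -20], [0, 0, 0]]]}}

```text
t: 6.55
ee_pos: [494.9, -83.4, 152.0]
orientation: [-3.136, 0.188, -0.002]
ft_force: [0.2, -0.5, 1.0]
width: 0.2
grasp_force: 0.0
```

>>> {"fn": "servo_tool", "kwargs": {"deltas": [[[0, 0, 20], [0, 0, 0]], [[0, 0, 38], [0, 0, 0]], [[0, 0, 38], [0, 0, 0]], [[10, 0, 38], [0, 0, 0]], [[20, 0, 38], [0, 0, 0]]]}}

```text
t: 6.97
ee_pos: [515.1, -84.2, 114.0]
orientation: [-3.136, 0.188, 0.002]
ft_force: [-2.4, 0.3, -2.0]
width: -0.0
grasp_force: 1.4
```

>>> {"fn": "servo_tool", "kwargs": {"deltas": [[[15, 0, 0], [0, 0, 0]], [[30, 0, 0], [0, 0, 0]], [[45, 0, 0], [0, 0, 0]], [[60, 0, 0], [0, 0, 0]], [[75, 0, 0], [0, 0, 0]]]}}

```text
t: 7.38
ee_pos: [590.7, -93.2, 114.4]
orientation: [3.136, -0.187, -0.001]
ft_force: [-3.1, -3.1, -0.6]
width: 0.5
grasp_force: 1.5
```

>>> {"fn": "servo_tool", "kwargs": {"deltas": [[[15, 0, 0], [0, 0, 0]], [[30, 0, 0], [0, 0, 0]], [[45, 0, 0], [0, 0, 0]], [[60, 0, 0], [0, 0, 0]], [[70, 0, 0], [0, 0, 0]]]}}

```text
t: 7.8
ee_pos: [661.1, -101.6, 114.6]
orientation: [3.136, -0.187, 0.002]
ft_force: [-2.7, -1.2, 1.3]
width: 0.6
grasp_force: 1.3
```

>>> {"fn": "servo_tool", "kwargs": {"deltas": [[[3, 0, 0], [0, 0, 0]], [[6, 0, 0], [0, 0, 0]], [[6, 0, 0], [0, 0, 0]]]}}

```text
t: 8.05
ee_pos: [663.9, -101.9, 114.2]
orientation: [-3.135, 0.188, 0.005]
ft_force: [-6.1, 1.5, 4.8]
width: 0.1
grasp_force: 3.1
```

```bash
python3 m.py wrist
```

```text
[119.2   1.4 114.2] [-6.1  1.5  4.8]
tip 566 (array([  21.4, -127.7,  105.1]), array([  10.6, -137.4,   95. ]), array([  27.4, -121.1,  111.8]))
handle 3524 (array([139.3,  -1. , 133.9]), array([128.5, -35.9, 125. ]), array([145.4,  33.6, 140. ]))
knob 0 None
```

>>> {"fn": "servo_tool", "kwargs": {"deltas": [[[2, 0, 0], [0, 0, 0]], [[3, 0, 0], [0, 0, 0]], [[3, 0, 0], [0, 0, 0]]]}}

```text
t: 8.35
ee_pos: [664.0, -101.9, 114.2]
orientation: [-3.135, 0.188, 0.013]
ft_force: [-15.8, 1.8, 10.6]
width: 0.3
grasp_force: 8.2
```

>>> {"fn": "servo_tool", "kwargs": {"deltas": [[[-20, 0, 0], [0, 0, 0]], [[-55, 0, -25], [0, 0, 0]], [[-85, 0, -60], [0, 0, 0]], [[-115, 0, -95], [0, 0, 0]], [[-145, 0, -130], [0, 0, 0]]]}}

```text
t: 8.77
ee_pos: [532.3, -86.2, 234.1]
orientation: [-3.136, 0.188, -0.001]
ft_force: [0.1, 0.1, -0.2]
width: 0.4
grasp_force: 0.0
```

>>> {"fn": "servo_tool", "kwargs": {"deltas": [[[-25, 0, -25], [0, 0, 0]], [[-45, 0, -50], [0, 0, 0]], [[-45, 0, -50], [0, 0, 0]]], "grip": -1}}

```text
t: 9.02
ee_pos: [488.3, -81.0, 288.1]
orientation: [3.135, -0.188, 0.013]
ft_force: [1.5, 0.2, -0.2]
width: 17.4
grasp_force: 0.0
```

```bash
python3 m.py wrist pics/w3.png
python3 - <<'E'
from h import *
p=get_image("wrist");W=cloud(p)
for r in finder.silhouettes("mug",p)[:2]:
    m=r["mask"];L=loc(W[m]);L=L[~np.isnan(L[:,0])];print(r["score"],m.sum(),(np.array(r["rect"])*[512,384,512,384]).round(),L.min(0).round(),L.max(0).round())
    q=L[(L[:,2]>82)&(L[:,2]<95)]
    print("rim",len(q),q.min(0).round(1),q.max(0).round(1)) if len(q) else 0
L=loc(W);c=L[(abs(L[...,0])<76)&(abs(L[...,1])<76)&(L[...,2]>78)&(L[...,2]<96)]
(x,y),rad=cv2.minEnclosingCircle(c[:,:2].astype(np.float32));print(len(c),x,y,rad,c.min(0),c.max(0),cv2.fitEllipse(cv2.convexHull(c[:,:2].astype(np.float32))))
E
```

```text
[-57.6   1.1 288.1] [ 1.5  0.2 -0.2]
tip 218 (array([  17. , -128.3,  106.1]), array([   6.6, -138.2,   95.5]), array([  26.4, -121.5,  112. ]))
handle 0 None
knob 298 (array([-45.4, 151.9, 152. ]), array([-54.2, 146. , 140.2]), array([-38.3, 161.9, 156.9]))
0.83 2077 [253. 144.  54.  64.] [-66. -26.  16.] [18. 36. 89.]
rim 397 [-47.9 -25.9  82.1] [16.8 36.  89.1]
0.42 361 [362. 119.  28.  32.] [  -6. -162.   48.] [  27. -122.  113.]
rim 56 [   2.  -134.1   82. ] [  19.3 -122.2   95. ]
599 13.743708610534668 17.56780433654785 79.06207275390625 [-61.83917657 -34.89772692  78.04338025] [73.25938762 69.85921875 95.99128375] ((32.096900939941406, 13.278423309326172), (101.47209167480469, 171.01995849609375), 105.37249755859375)
```

View pics/w3.png

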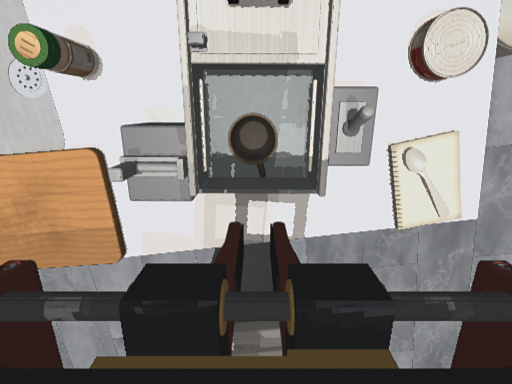

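>>> {"fn": "servo_tool", "kwargs": {"deltas": [[[10, -1, 26], [0, 0, -0.05]], [[20, -2, 52], [0, 0, -0.1]], [[30, -3, 78], [0, 0, -0.15]], [[42, -4, 104], [0, 0, -0.2]], [[42, -4, 130], [0, 0, -0.25]]], "grip": -1}}

```text
t: 9.58
ee_pos: [533.0, -82.4, 149.7]
orientation: [-3.135, -0.208, -0.0]
ft_force: [0.6, 0.4, 1.0]
width: 62.4
grasp_force: 0.0
```

>>> {"fn": "servo_tool", "kwargs": {"deltas": [[[0, 0, 0], [0, 0, 0]], [[0, 0, 0], [0, 0, 0]], [[0, 0, 0], [0, 0, 0]]]}}

```text
t: 9.83
ee_pos: [531.2, -82.4, 152.6]
orientation: [-3.135, -0.202, 0.001]
ft_force: [0.9, -0.6, 0.4]
width: 82.0
grasp_force: 0.0
```

Run:
```python
from h import *
o=ctrl.get_obs();M=R.from_rotvec(o["orientation"]).as_matrix()
print(loc(o["ee_pos"]).round(1),o["width"],M.round(3).tolist())
p=get_image("wrist");W=cloud(p);cv2.imwrite("pics/w4.png",p["frame"])
for r in finder.silhouettes("mug",p)[:1]:
    w=W[r["mask"]];w=w[~np.isnan(w[:,0])];T=(w-o["ee_pos"])@M
    q=T[(w[:,2]>83)&(w[:,2]<94)];print(r["score"],len(q),q.min(0).round(1),q.max(0).round(1))
    h,e=cv2.convexHull(q[:,:2].astype(np.float32)),0;print(cv2.fitEllipse(h) if len(h)>4 else 0)
    hn=T[(T[:,0]<q[:,0].min()-5)];print("handle pts",len(hn),hn.mean(0) if len(hn) else 0)
```

```text
[-14.9   4.9 152.6] 81.96616310660168 [[0.992, 0.128, -0.001], [0.128, -0.992, 0.0], [-0.001, -0.0, -1.0]]
0.91 950 [-32.8 -33.1  63.1] [32.9 29.8 69.6]
((0.017240524291992188, -0.9634238481521606), (63.8253173828125, 66.13920593261719), 90.9179916381836)
handle pts 94 [-44.68683501  -1.14931985  78.07967402]
```

View pics/w4.png

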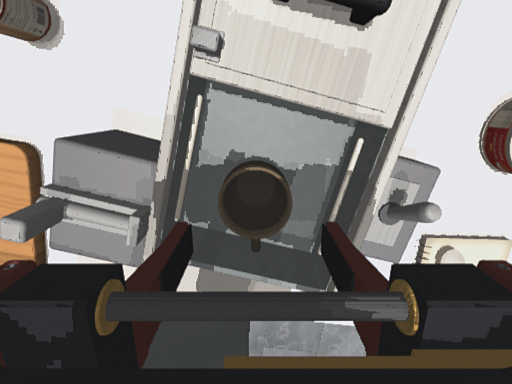

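The mug at about (255,200) px is centred between the fingers, with its handle straight towards the camera. Next I descend and grip.

>>> {"fn": "servo_tool", "kwargs": {"deltas": [[[0, -1, 30], [0, 0, 0]], [[0, -1, 58], [0, 0, 0]], [[0, -1, 83], [0, 0, 0]], [[0, -1, 103], [0, 0, 0]], [[0, -1, 103], [0, 0, 0]]]}}

```text
t: 10.35
ee_pos: [529.2, -81.2, 47.8]
orientation: [-3.134, -0.203, 0.005]
ft_force: [-0.0, 0.3, 0.1]
width: 88.1
grasp_force: 0.0
```

>>> {"fn": "servo_tool", "kwargs": {"deltas": [[[0, 0, 0], [0, 0, 0]], [[0, 0, 0], [0, 0, 0]], [[0, 0, 0], [0, 0, 0]], [[0, 0, 0], [0, 0, 0]], [[0, 0, 0], [0, 0, 0]]], "grip": 1}}

```text
t: 10.77
ee_pos: [531.9, -81.5, 51.3]
orientation: [3.134, 0.203, 0.005]
ft_force: [-0.1, 1.7, 7.3]
width: 63.8
grasp_force: 30.0
```

>>> {"fn": "servo_tool", "kwargs": {"deltas": [[[0, 0, 0], [0, 0, 0]], [[0, 0, 0], [0, 0, 0]], [[0, 0, 0], [0, 0, 0]], [[0, 0, 0], [0, 0, 0]]]}}

```text
t: 11.1
ee_pos: [532.0, -81.5, 51.3]
orientation: [3.134, 0.204, 0.005]
ft_force: [0.1, 0.3, 8.6]
width: 64.4
grasp_force: 30.0
```

>>> {"fn": "servo_tool", "kwargs": {"deltas": [[[0, 0, -6], [0, 0, 0]], [[0, 0, -18], [0, 0, 0]], [[0, 0, -38], [0, 0, 0]], [[0, 0, -62], [0, 0, 0]], [[0, 0, -88], [0, 0, 0]]]}}

```text
t: 11.52
ee_pos: [529.9, -81.3, 138.9]
orientation: [-3.135, -0.204, 0.002]
ft_force: [0.3, -0.3, -2.1]
width: 64.5
grasp_force: 30.0
```

>>> {"fn": "servo_tool", "kwargs": {"deltas": [[[0, 0, -25], [0, 0, 0]], [[0, 0, -50], [0, 0, 0]], [[0, 0, -72], [0, 0, 0]], [[0, 0, -82], [0, 0, 0]], [[0, 0, -82], [0, 0, 0]]]}}

```text
t: 11.93
ee_pos: [532.1, -81.7, 222.7]
orientation: [3.134, 0.204, 0.008]
ft_force: [0.3, -1.0, -1.7]
width: 63.8
grasp_force: 30.0
```

Run:
```python
from h import *
o=ctrl.get_obs();M=R.from_rotvec(o["orientation"]).as_matrix()
print(o["ee_pos"].round(1),o["width"],o["ft_force"].round(1))
t=np.array([452,238,o["ee_pos"][2]]);print("delta tool to target",((t-o["ee_pos"])@M).round(1))
p=get_image("side");W=cloud(p)
for r in finder.silhouettes("mug",p)[:2]:
    w=W[r["mask"]];w=w[~np.isnan(w[:,0])]
    print(r["score"],len(w),np.percentile(w,[2,98],axis=0).round(0).tolist(),w.min(0).round(),w.max(0).round())
cv2.imwrite("pics/s1.png",cv2.resize(p["frame"][80:280,150:350],(600,600)))
```

```text
[532.1 -81.7 222.7] 63.844146328882886 [ 0.3 -1.  -1.7]
delta tool to target [ -38.  -327.4   -0.7]
0.75 435 [[480.0, -114.0, 193.0], [563.0, -56.0, 259.0]] [ 448. -123.   19.] [565. 303. 261.]
```

View pics/s1.png

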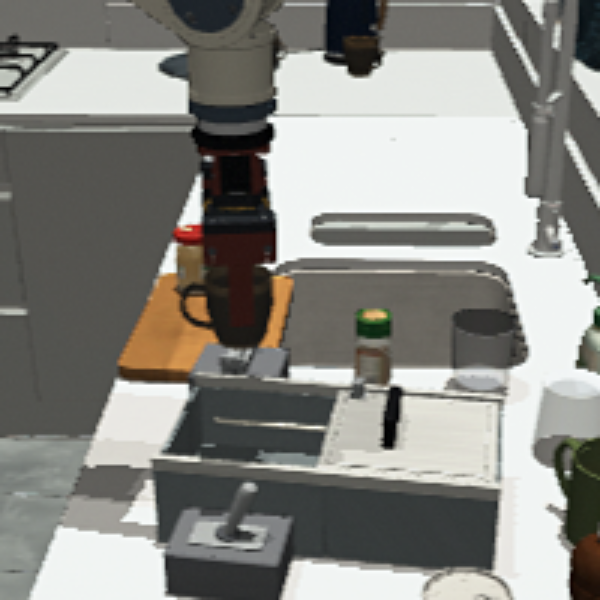

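The mug hangs upright in the gripper at about (240,305) px of the crop, foot at z≈190. Next I carry it to the board.

>>> {"fn": "servo_tool", "kwargs": {"deltas": [[[-2, -20, 0], [0, 0, 0]], [[-6, -52, 0], [0, 0, 0]], [[-10, -88, 0], [0, 0, 0]], [[-14, -124, 0], [0, 0, 0]], [[-19, -160, 0], [0, 0, 0]]]}}

```text
t: 12.45
ee_pos: [489.4, 75.8, 217.7]
orientation: [3.135, 0.202, -0.005]
ft_force: [-0.5, 0.1, -1.4]
width: 64.0
grasp_force: 30.0
```

>>> {"fn": "servo_tool", "kwargs": {"deltas": [[[-4, -36, 0], [0, 0, 0]], [[-8, -72, 0], [0, 0, 0]], [[-12, -108, 0], [0, 0, 0]], [[-16, -140, 0], [0, 0, 0]], [[-19, -160, 0], [0, 0, 0]]]}}

```text
t: 12.87
ee_pos: [449.6, 233.1, 217.7]
orientation: [3.134, 0.206, -0.005]
ft_force: [0.5, -0.5, -1.2]
width: 63.7
grasp_force: 30.0
```

>>> {"fn": "servo_tool", "kwargs": {"deltas": [[[0, -4, 20], [0, 0, 0]], [[0, -7, 50], [0, 0, 0]], [[0, -7, 85], [0, 0, 0]], [[0, -7, 115], [0, 0, 0]], [[0, -7, 140], [0, 0, 0]]]}}

```text
t: 13.28
ee_pos: [448.4, 237.0, 75.9]
orientation: [3.133, 0.204, -0.007]
ft_force: [-0.2, -0.4, -2.2]
width: 64.3
grasp_force: 30.0
```

>>> {"fn": "servo_tool", "kwargs": {"deltas": [[[0, 0, 7], [0, 0, 0]], [[0, 0, 12], [0, 0, 0]], [[0, 0, 15], [0, 0, 0]], [[0, 0, 15], [0, 0, 0]], [[0, 0, 15], [0, 0, 0]]]}}

```text
t: 13.7
ee_pos: [451.5, 238.3, 65.6]
orientation: [-3.134, -0.204, -0.003]
ft_force: [0.4, -0.1, -2.3]
width: 64.2
grasp_force: 30.0
```

Run:
```python
from h import *
o=ctrl.get_obs();print(o["ee_pos"].round(1),o["width"],o["ft_force"].round(1),o["orientation"])
p=get_image("side");W=cloud(p)
for r in finder.silhouettes("mug",p)[:2]:
    w=W[r["mask"]];w=w[~np.isnan(w[:,0])];print(r["score"],len(w),np.percentile(w,[2,98],axis=0).round(0).tolist())
```

```text
[451.5 238.3  65.6] 64.17007013163075 [ 0.4 -0.1 -2.3] [-3.13425911e+00 -2.03539485e-01 -2.66661773e-03]
0.75 262 [[392.0, 205.0, 22.0], [483.0, 371.0, 102.0]]
```

>>> {"fn": "servo_tool", "kwargs": {"deltas": [[[0, 0, 2], [0, 0, 0]], [[0, 0, 4], [0, 0, 0]], [[0, 0, 6], [0, 0, 0]], [[0, 0, 7], [0, 0, 0]], [[0, 0, 7], [0, 0, 0]]]}}

```text
t: 14.22
ee_pos: [450.5, 237.8, 57.4]
orientation: [3.135, 0.204, -0.001]
ft_force: [0.1, -0.2, -2.2]
width: 64.3
grasp_force: 30.0
```

>>> {"fn": "servo_tool", "kwargs": {"deltas": [[[0, 0, 0.5], [0, 0, 0]], [[0, 0, 1], [0, 0, 0]], [[0, 0, 1.5], [0, 0, 0]], [[0, 0, 1.5], [0, 0, 0]]]}}

```text
t: 14.55
ee_pos: [450.6, 237.9, 56.0]
orientation: [3.135, 0.204, -0.0]
ft_force: [0.1, -0.5, -2.3]
width: 64.2
grasp_force: 30.0
```

>>> {"fn": "servo_tool", "kwargs": {"deltas": [[[0, 0, 0.5], [0, 0, 0]], [[0, 0, 1], [0, 0, 0]], [[0, 0, 1], [0, 0, 0]]]}}

```text
t: 14.8
ee_pos: [450.8, 238.0, 55.4]
orientation: [-3.135, -0.204, -0.0]
ft_force: [-1.1, -0.3, 3.0]
width: 64.0
grasp_force: 30.0
```

>>> {"fn": "servo_tool", "kwargs": {"deltas": [[[0, 0, 0.5], [0, 0, 0]], [[0, 0, 1], [0, 0, 0]], [[0, 0, 1], [0, 0, 0]]]}}

```text
t: 15.05
ee_pos: [450.9, 238.0, 55.3]
orientation: [-3.135, -0.204, -0.001]
ft_force: [-3.2, -1.7, 15.7]
width: 64.1
grasp_force: 30.0
```

>>> {"fn": "servo_tool", "kwargs": {"deltas": [[[0, 0, -0.5], [0, 0, 0]], [[0, 0, -1], [0, 0, 0]], [[0, 0, -1], [0, 0, 0]]]}}

```text
t: 15.3
ee_pos: [450.8, 238.0, 55.4]
orientation: [-3.135, -0.204, -0.001]
ft_force: [-1.4, -0.6, 6.7]
width: 63.7
grasp_force: 30.0
```

>>> {"fn": "servo_tool", "kwargs": {"deltas": [[[0, 0, 0], [0, 0, 0]], [[0, 0, 0], [0, 0, 0]], [[0, 0, 0], [0, 0, 0]], [[0, 0, 0], [0, 0, 0]], [[0, 0, 0], [0, 0, 0]]], "grip": -1}}

```text
t: 15.72
ee_pos: [450.6, 237.9, 54.9]
orientation: [3.135, 0.204, -0.0]
ft_force: [-0.9, 0.3, 0.4]
width: 87.6
grasp_force: 0.0
```

>>> {"fn": "servo_tool", "kwargs": {"deltas": [[[0, 0, 0], [0, 0, 0]], [[0, 0, 0], [0, 0, 0]], [[0, 0, 0], [0, 0, 0]], [[0, 0, 0], [0, 0, 0]], [[0, 0, 0], [0, 0, 0]]]}}

```text
t: 16.13
ee_pos: [450.7, 237.9, 55.1]
orientation: [-3.135, -0.204, -0.0]
ft_force: [-0.1, -0.4, -0.5]
width: 87.8
grasp_force: 0.0
```

Retreat upwards, slowly at first, then check.

>>> {"fn": "servo_tool", "kwargs": {"deltas": [[[0, 0, -10], [0, 0, 0]], [[0, 0, -28], [0, 0, 0]], [[0, 0, -50], [0, 0, 0]], [[0, 0, -75], [0, 0, 0]], [[0, 0, -100], [0, 0, 0]]]}}

```text
t: 16.55
ee_pos: [450.4, 237.7, 156.6]
orientation: [3.135, 0.204, -0.001]
ft_force: [0.4, 0.1, 0.0]
width: 87.8
grasp_force: 0.0
```

>>> {"fn": "servo_tool", "kwargs": {"deltas": [[[0, 0, -30], [0, 0, 0]], [[-10, 0, -60], [0, 0, 0]], [[-20, 0, -90], [0, 0, 0]], [[-30, 0, -110], [0, 0, 0]], [[-30, 0, -110], [0, 0, 0]]]}}

```text
t: 16.97
ee_pos: [421.5, 234.8, 270.0]
orientation: [-3.132, -0.204, -0.01]
ft_force: [0.5, 0.7, -0.5]
width: 87.9
grasp_force: 0.0
```

```bash
python3 m.py side
python3 - <<'E'
from h import *
p=get_image("wrist");W=cloud(p);cv2.imwrite("pics/w5.png",p["frame"])
for q in ["mug","honey_jar"]:
  for r in finder.silhouettes(q,p)[:1]:
    w=W[r["mask"]];w=w[~np.isnan(w[:,0])];t=w[w[:,2]>np.percentile(w[:,2],98)-8]
    print(q,r["score"],t.min(0).round(),t.max(0).round(),w[:,2].min())
E
python3 m.py wrist
```

```text
[-161.8  306.6  270. ] [ 0.5  0.7 -0.5]
tip 41 (array([  18.6, -134.4,  105. ]), array([   8.9, -139.8,   95. ]), array([  26.6, -127.9,  112.9]))
handle 69 (array([139.2,  -8.8, 134.3]), array([131.8, -40.5, 126.6]), array([145.5,  29.6, 138.3]))
knob 28 (array([-44.1, 150. , 151. ]), array([-51.7, 139.4, 140.4]), array([-37.6, 158.8, 157.7]))
mug 0.57 [404. 205.  84.] [483. 269.  94.] 17.396602383284858
honey_jar 0.57 [386. 389. 101.] [441. 443. 110.] 18.64110004305877
[-162.5  305.5  264.3] [ 0.4 -0.4 -0.6]
tip 0 None
handle 0 None
knob 430 (array([-47.2, 157.7, 152. ]), array([-54.7, 146.7, 140.1]), array([-38.7, 163.4, 157.3]))
```

View pics/w5.png

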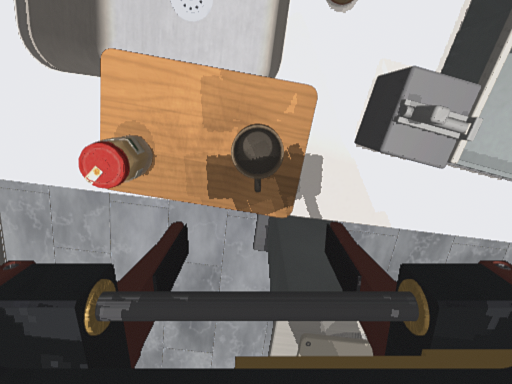

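The mug stands upright at about (257,155) px, fully on the board. The honey jar is untouched at (105,162). The lid, bolt and switch are all where they should be.

```bash
python3 -c "
from h import *
print(close_job())"
```

```text
the job is handed in; nothing more can be done
None
```

The job is handed in at about 17 s of the 58 s: the steriliser is switched off, the bolt is fully left, the lid is fully open, and the mug stands upright on the free part of the board with nothing else disturbed as far as the images show.

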